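# Shut and pin the test kiln's damper by feel

### The job

The firing is over: shut the damper of the little test kiln and pin it shut. Take the damper pin out of the wooden tool block, put it through the long slot in the kiln's sloping cover and feel along the hidden damper slide until the pin's tip drops into the slide's eye; then draw the slide with the pin to the flue end of the slot, push the pin fully home so that its collar sits on the cover, and leave it there. Do not disturb the unfired vase and bowl standing near.

Things in the scene. Friction and masses are not known exactly. Their poses are not given: they have to be found in the camera images.
- kiln: Bench test kiln in grey sheet steel, fixed, 300 mm long (its x) x 250 (y) x 198 high; origin at the centre of its footprint on the bench, z up. Its flat top carries a flue pipe with a cowl (275 mm high) at its +x end, the end away from the robot. Its shoulder on the -y side slopes 32 degrees from level and carries the damper cover.
- damper_cover: Bright steel plate (272 x 112 mm, raised 12 mm) on the kiln's sloping shoulder, fixed. Origin at the slot's middle on the outer face; x along the slot towards the flue end, y up the slope, z out of the slope (32 degrees from vertical, leaning to the kiln's -y side). Slot 130 mm long (x -65 to 65), 22 mm wide, lips folded 32 mm inward.
- slot_near_end (a point): Near end of the slot (x = -65 mm of the cover), on the outer face. Hidden behind the slot is the brick damper slide: flat face at z = -46 mm of the cover along the whole slot, 12 mm thick, one eye (through hole 18 mm along x, 24 mm across, on the slot's centre line). The eye stands anywhere from x = -45 to 15 mm at the start and is not reported.
- slot_flue_end (a point): Flue end of the slot (x = 65 mm of the cover), on the outer face. The slide moves along x only, held by about 9 N of friction, no spring; a pin in its eye draws it along, up to its stop with the eye at x = 45 mm (shut). Under the slide, at z = -60 mm, is a flat fixed bed on which the tip of a pin in the eye rests and slides.
- shut_point (a point): Point on the cover's outer face above the keeper hole (x = 45 mm of the cover). The keeper is a hole in the bed, 20 mm along x, 24 mm across, 32 mm deep from z = -60 mm; the pin can enter it only through the eye with the damper shut. Fully home, the pin's tip is at z = -82 mm and its collar on the cover.
- damper_pin: Loose damper pin, 158 mm long, 0.10 to 0.19 kg; origin at the centre of its tip, z from tip to handle. Steel shank 14 mm in diameter, z 0 to 82 mm, 4 mm chamfer at the tip; collar 34 mm in diameter, 82 to 88 mm; dark wooden square handle 22 x 22 mm, 88 to 158 mm, flats facing its x and y. Starts upright in the tool block, hanging by its collar, tip 10 mm above the bench.
- tool_block: Wooden block 62 (x) x 184 (y) x 92 mm high, fixed; origin at the centre of its underside. Three upright holes, 20 mm in diameter, at y = -58, 0 and 58 mm. The damper pin stands in any one of them; a wood-handled loop tool (top at 195 mm) and a slim wooden modelling tool (top at 170 mm) stand wedged fast in the others.
- vase: Unfired slender bottle vase, 75 mm in diameter, 270 mm high, loose, not to be disturbed; origin at the centre of its underside.
- bowl: Unfired bowl upside down on its rim, 122 mm in diameter, 61 mm high, loose, not to be disturbed; origin at the centre of its underside.
- tumbler: White tumbler with dark dots, 74 mm in diameter, 116 mm high, loose, standing between the block and the kiln; origin at the centre of its underside.
Things that resemble listed ones, but are neither listed nor needed, are in the scene too. Leave any purple look-alike of the damper_pin alone.

How it is judged:
By the outcome, as a careful person would: the job done as asked, in the order asked, and still so for the second after the job is handed in, with the robot touching nothing.
It also fails if it takes over 61 s, if anything falls off the work surface, if the arm or the gripper's body presses on something with over 40 N, if the wrist force passes 120 N, or if a joint passes its speed limit or range.

### The arm

A 7-joint arm with a two-finger parallel gripper is mounted at the origin on a cart in front of the work surface, level with it; the furniture and walls round the work are solid. World frame = base frame: x ahead of the robot, y to its left, z up, the work surface at z = 0. Lengths are in m, angles in rad, forces in N, time in s.
With the tool pointing down it reaches from about 0.425 to 0.925 m from the base axis. Payload 6.8 kg.
Tool frame: the origin (TCP) lies midway between the tips of the shut fingers; the grasp point (between the pads) lies 19 mm behind it; z points along the fingers, y is the line along which they close (so a half turn about z gives the same grasp; the last joint's range is limited). The gripper opens to 85 mm and grips with 20 to 120 N. Pads are 22 mm wide; open, the fingers measure 114 mm over their backs; the gripper's body (76 mm by 85 mm) begins 54 mm behind the grasp point. The pads swing forward as they close: fully open they stand 13 mm farther back than shut.
Start: joints at [-1.231, 0.477, 0.022, 1.555, -0.011, 1.109, -0.083], TCP at [0.292, 0.608, 0.231] pointing down, gripper open.
Joint ranges: [-2.96, 2.96], [-0.34, 2.1], [-1.41, 1.46], [0.24, 2.44], [-1.37, 4.51], [0.17, 1.92], [-2.96, 2.96]. Speed limits (rad/s): [2.39, 2.39, 3.14, 3.14, 3.14, 3.14, 3.14].

### API

Orientations are given as a rotation vector (axis times angle).
In Python, from bench import status, vision, r gives the robot as it stands. The module is installed in compiled form; this text tells all that it offers.
- The arm moves only by the shell command python3 -m handwheel 'ROWS' [OPENING] [FORCE]. ROWS is JSON, a list of rows, each an object with "dp": the shift along the tool's x, y, z in m, a list of three; "delta_rot": the turn, a rotation vector about the tool's x, y, z in rad, a list of three. In form: [{"dp": [x, y, z], "delta_rot": [rx, ry, rz]}, ...]. A call has 1 to 12 rows; each row is the pose to reach, as a shift and turn from the pose commanded when the call began, along the tool's axes at that moment; what a row does not reach only later rows make up. A row lasts 1/8 s, in which the tool goes at most 62.5 mm and 10.7 degrees, less where a joint would pass 70% of its speed; a pose out of reach is approached as far as the arm can. A call with a gripper value outside its range is refused whole. OPENING is the opening, from 0 (shut) to 1 (fully open), set as the call begins (- or left out, the last holds). The fingers move at their own pace and stop on an object; FORCE is the grip in N (left out, the last holds). Time passes only in rows, so rows that repeat a pose let the fingers close. It gives the time, the measured TCP pose, the force, the opening and the grip force at its end, in the units of the state.
- status.get_obs(): the state, without advancing time (a new reading comes with each control period).
- vision.grab_frame(name): name is "scene" or "top" or "wrist"; returns a dict with "img" (420x560x3 uint8, blue, green, red), "fovy" (degrees; the focal length in pixels is half the picture's height over the tangent of half this angle, whatever the lens; pixels are square), "cx", "cy" (the principal point, pixels), "world_from_camera" (4x4, takes a point from camera to world coordinates). Camera axes: x right, y up, looking along -z (the intrinsics and any distortion apply to the point x, -y, -z); pixel columns grow to the right and rows downward; lengths in m; the calibration is good to about 2 mm. A picture is of the moment at which its call begins. There is no depth.
- r.hand_in(): hands the job in; it is judged then, once.
The state is a dict: "clock": time; "joints": joint angles; "qvel": joint speeds; "tau": joint torques, N m; "tcp_pos": TCP position; "orientation": TCP orientation; "contact_force": force on the tool from outside, world axes, zero at the start; "moment": the same for the moment, N m; "grip_width": finger opening in m; "gripper_force": force on a finger pad.
Only numpy, scipy, OpenCV 4.12 (cv2) and the standard library are available. Lean on these libraries where they do the work, as an engineer would, in place of code of your own. Each camera call takes 0.05 s, during which the arm holds its last target. There are 200 camera calls.

## Working session

There is one attempt and no reset: what is moved stays moved. The work goes in short steps, Python scripts to look and compute and a shell command to move; the robot and the scene stay as the last step left them, time stands still between calls to the robot, and variables do not carry over. Pictures are saved under pics/ and viewed, at most 10 in all, crops included, and the job is handed in when it is done.

```bash
mkdir -p pics; ls; python3 - <<'E'
from bench import status, vision
import cv2,pickle
o=status.get_obs();print({k:(v if not hasattr(v,'round') else v.round(3)) for k,v in o.items()})
F={}
for n in("scene","top","wrist"):
    f=vision.grab_frame(n);F[n]=f;cv2.imwrite(f"pics/{n}0.png",f["img"]);print(n,f["fovy"],f["cx"],f["cy"],[k for k in f],f["world_from_camera"].round(3).tolist())
pickle.dump(F,open("f0.pkl","wb"))
E
```

```text
pics
{'clock': 0.0, 'joints': array([-1.231,  0.478,  0.022,  1.556, -0.011,  1.109, -0.083]), 'qvel': array([ 0.001,  0.   , -0.   , -0.   ,  0.   ,  0.002,  0.   ]), 'tau': array([-0.0000e+00, -5.9646e+01,  1.6080e+00, -2.8118e+01,  1.3000e-02,
        1.0000e-02, -0.0000e+00]), 'tcp_pos': array([0.292, 0.608, 0.23 ]), 'orientation': array([-6.970e-01, -3.063e+00,  3.000e-03]), 'contact_force': array([1.045, 0.524, 0.962]), 'moment': array([-0.035,  0.006, -0.009]), 'gripper_force': 0.0, 'grip_width': 0.08551506063850724}
scene 43.20657620375568 281.1014461415639 218.14630446237265 ['img', 'fovy', 'cx', 'cy', 'world_from_camera'] [[0.699, 0.471, -0.538, -0.112], [-0.715, 0.447, -0.537, -0.651], [-0.012, 0.76, 0.65, 0.895], [0.0, 0.0, 0.0, 1.0]]
top 49.02955160318077 276.38886288157147 214.6734985292318 ['img', 'fovy', 'cx', 'cy', 'world_from_camera'] [[0.077, 0.975, -0.208, 0.276], [-0.997, 0.075, -0.018, -0.01], [-0.002, 0.209, 0.978, 1.261], [0.0, 0.0, 0.0, 1.0]]
wrist 69.9843207046214 281.75401827922116 206.74490112089023 ['img', 'fovy', 'cx', 'cy', 'world_from_camera'] [[0.433, -0.854, -0.289, 0.219], [0.902, 0.41, 0.138, 0.645], [0.001, -0.32, 0.947, 0.373], [0.0, 0.0, 0.0, 1.0]]
```

View pics/scene0.png

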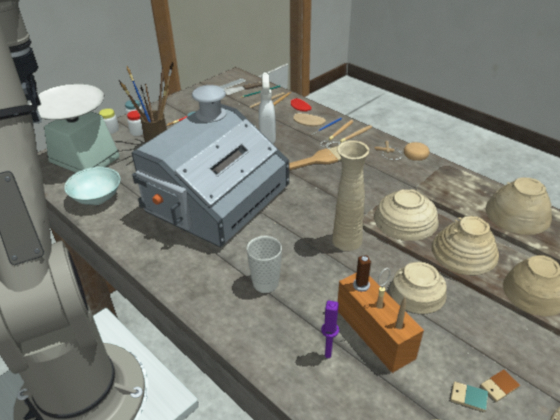

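View pics/top0.png

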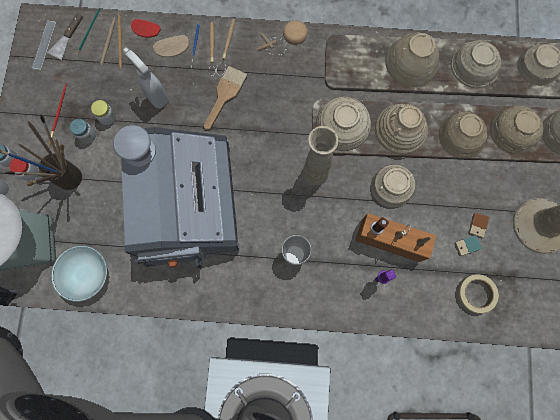

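The brown-handled pin with a steel collar is at scene (363,270) / top (380,226). Candidates it could be confused with:
- the purple look-alike, scene (331,320) / top (386,277)
- the loop tool, scene (381,297)
- the slim tool, scene (402,310)

I choose the brown one in the block's near-kiln end hole and will check it in a close crop.

```bash
python3 - <<'E'
import pickle,cv2,numpy as np
F=pickle.load(open("f0.pkl","rb"))
t=F["top"]["img"];s=F["scene"]["img"]
def c(i,x,y,w,h,k): return cv2.resize(i[y:y+h,x:x+w],(w*k,h*k),interpolation=cv2.INTER_CUBIC)
a=c(t,160,125,100,150,4); b=c(s,180,105,100,75,4); d=c(s,320,245,100,75,4)
cv2.imwrite("pics/crop1.png",np.hstack([a,np.vstack([b,d])]))
E
```

```text
(no output)
```

View pics/crop1.png

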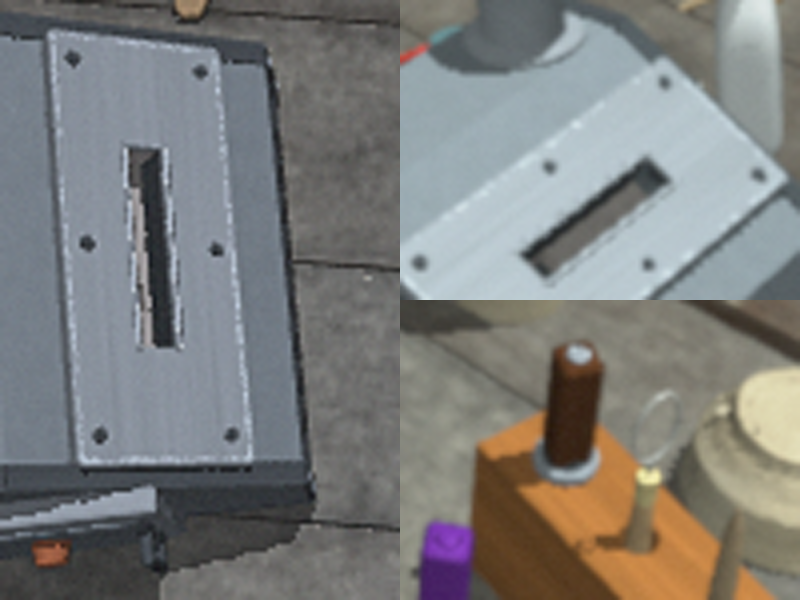

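```bash
cat > h.py <<'E'
import numpy as np,cv2
from scipy.spatial.transform import Rotation as R
def ray(f,p):
    fl=f["img"].shape[0]/2/np.tan(np.radians(f["fovy"]/2)); W=f["world_from_camera"]
    d=W[:3,:3]@np.array([(p[0]-f["cx"])/fl,-(p[1]-f["cy"])/fl,-1.]); return W[:3,3],d/np.linalg.norm(d)
def onz(f,p,z): o,d=ray(f,p); return o+d*(z-o[2])/d[2]
def tri(fs,ps):
    A=np.zeros((3,3));b=np.zeros(3);L=[]
    for f,p in zip(fs,ps):
        o,d=ray(f,p);P=np.eye(3)-np.outer(d,d);A+=P;b+=P@o;L.append((o,P))
    X=np.linalg.solve(A,b); return X,[np.linalg.norm(P@(X-o)) for o,P in L]
def proj(f,X):
    W=f["world_from_camera"];fl=f["img"].shape[0]/2/np.tan(np.radians(f["fovy"]/2))
    c=W[:3,:3].T@(np.asarray(X)-W[:3,3]);return np.array([f["cx"]-fl*c[0]/c[2],f["cy"]+fl*c[1]/c[2]])
def dark(f,p,r=4):
    g=cv2.cvtColor(f["img"],cv2.COLOR_BGR2GRAY).astype(float);x,y=int(round(p[0])),int(round(p[1]))
    w=g[y-r:y+r+1,x-r:x+r+1];w=np.clip(np.median(w)-10-w,0,None);yy,xx=np.mgrid[y-r:y+r+1,x-r:x+r+1]
    return np.array([(w*xx).sum(),(w*yy).sum()])/w.sum()
E
python3 - <<'E'
from h import *
import pickle
F=pickle.load(open("f0.pkl","rb"));T,S=F["top"],F["scene"]
np.set_printoptions(precision=4,suppress=True)
tc=[(72,58),(200,72),(87,243),(217,249),(99,435)]
sc=[(549+0,167),(648,265)]
# pairs: top far-left<->scene ; scene screws: (665,83) far-up? order far-up, far-low, mid-up, mid-low, near-up
sc=[(665,83),(758,175),(549,167),(648,265),(419,262)]
P=[]
for a,b in zip(tc,sc):
    pt=dark(T,(160+a[0]/4-.4,125+a[1]/4-.4));ps=dark(S,(180+(b[0]-400)/4-.4,105+b[1]/4-.4))
    X,e=tri([T,S],[pt,ps]);P.append(X);print(pt,ps,X,e)
P=np.array(P)
c=(P[2]+P[3])/2;ux=(P[0]-P[4]);ux/=np.linalg.norm(ux);v=P[2]-P[3];n=np.cross(ux,v);n/=np.linalg.norm(n);print("c",c,"ux",ux,"n",n,np.degrees(np.arccos(n[2])))
for a in [(123,147),(165,147),(139,347),(182,347)]: 
    o,d=ray(T,(160+a[0]/4-.4,125+a[1]/4-.4));X=o+d*((c-o)@n)/(d@n);print("slotcorner",X,(X-c)@ux,(X-c)@np.cross(n,ux))
for f,n in((T,"top"),(S,"scene")):
    h=cv2.cvtColor(f["img"],cv2.COLOR_BGR2HSV);m=cv2.inRange(h,(5,150,60),(18,255,255))
    k,l,st,ce=cv2.connectedComponentsWithStats(m);i=1+np.argmax(st[1:,4]);cs=cv2.findContours((l==i).astype(np.uint8),0,1)[0][0]
    hull=cv2.approxPolyDP(cv2.convexHull(cs),2,True)[:,0];print(n,st[i],hull.tolist());print([onz(f,p,.092).round(3).tolist() for p in hull])
print("pin top",onz(S,(180+(577-400)/4-.4,105+354/4-.4-0),.168), "collar", onz(S,(180+(567-400)/4,105+460/4),.098))
t=T["img"][200:300,340:450];cv2.imwrite("pics/blk.png",cv2.resize(t,None,fx=6,fy=6,interpolation=cv2.INTER_CUBIC))
E
```

```text
[177.7314 139.1955] [246.8003 124.02  ] [0.6805 0.2655 0.1853] [np.float64(0.00369970785910593), np.float64(0.003699707859105885)]
[209.5943 142.5539] [269.7393 147.8186] [0.6948 0.1954 0.1368] [np.float64(0.0025766514418298376), np.float64(0.0025766514418298463)]
[181.3289 185.4108] [216.9197 146.3339] [0.5624 0.244  0.1824] [np.float64(0.0018372496005557765), np.float64(0.0018372496005558223)]
[213.6804 187.0734] [241.8911 170.9533] [0.5767 0.1728 0.1355] [np.float64(0.001862325620984167), np.float64(0.0018623256209841417)]
[184.5891 233.5062] [184.4532 170.3067] [0.4452 0.2224 0.1814] [np.float64(0.0016320462636190715), np.float64(0.0016320462636191556)]
c [0.5696 0.2084 0.159 ] ux [0.9835 0.1804 0.0165] n [ 0.0842 -0.5361  0.8399] 32.86550221775041
slotcorner [0.6278 0.2333 0.169 ] 0.061885347979161884 0.016603466686112244
slotcorner [0.6347 0.2103 0.1536] 0.06435741154949091 -0.01181538675126344
slotcorner [0.5024 0.2093 0.1663] -0.06574690755092626 0.015434902802487771
slotcorner [0.5077 0.1859 0.1508] -0.0650646462835245 -0.013071737107432244
top [386 220   2   5   6] [[386, 220], [386, 224]]
[[0.533, -0.273, 0.092], [0.523, -0.274, 0.092]]
scene [ 339  273   84   98 4005] [[356, 273], [369, 277], [422, 330], [415, 357], [394, 370], [387, 366], [339, 310], [340, 281]]
[[0.535, -0.222, 0.092], [0.544, -0.249, 0.092], [0.504, -0.402, 0.092], [0.445, -0.425, 0.092], [0.397, -0.414, 0.092], [0.396, -0.401, 0.092], [0.434, -0.26, 0.092], [0.494, -0.213, 0.092]]
pin top [0.4635 0.1033 0.168 ] collar [0.4489 0.1026 0.098 ]
```

View pics/blk.png

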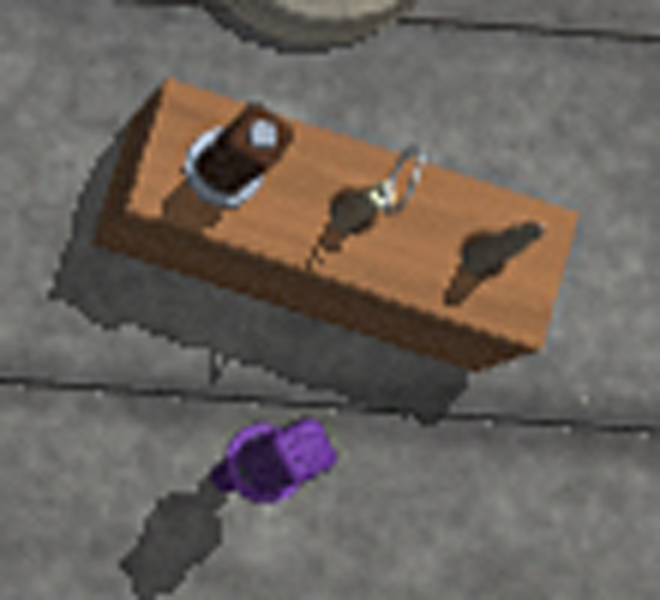

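The crop confirms the brown pin, with its collar on the block's end hole. It also shows the cover's six screws and the slot. Next I compute positions.

```bash
python3 - <<'E'
from h import *
import pickle
F=pickle.load(open("f0.pkl","rb"));T,S=F["top"],F["scene"]
np.set_printoptions(precision=4,suppress=True)
t=lambda x,y:(340+x/6-.4,200+y/6-.4)
for p in[(168,78),(578,213),(543,348),(127,212)]: print("blk",onz(T,t(*p),.092))
print("pin cap top",onz(T,t(263,132),.168),"scene",onz(S,(320+177/4-.4,245+54/4-.4),.168),tri([T,S],[t(263,132),(320+177/4-.4,245+54/4-.4)]))
print("collar",onz(T,t(228,168),.097), onz(S,(320+167/4-.4,245+158/4-.4),.097))
print("vase rim",onz(T,(322,141),.27),onz(S,(352,151),.27),"tumbler rim",onz(T,(296,246),.116),"bowl",onz(T,(395,184),.06))
print("flue",onz(T,(134,144),.275),"loop tool top",onz(T,t(410,165),.195))
from bench import status
o=status.get_obs();print(R.from_rotvec(o["orientation"]).as_matrix())
E
```

```text
blk [ 0.5492 -0.2251  0.092 ]
blk [ 0.5035 -0.4024  0.092 ]
blk [ 0.4442 -0.3879  0.092 ]
blk [ 0.489  -0.2097  0.092 ]
pin cap top [ 0.5121 -0.2502  0.168 ] scene [ 0.5152 -0.2493  0.168 ] (array([ 0.5123, -0.2502,  0.1704]), [np.float64(0.0008671128509648634), np.float64(0.0008671128509649196)])
collar [ 0.5105 -0.2512  0.097 ] [ 0.5139 -0.2519  0.097 ]
vase rim [ 0.6667 -0.0828  0.27  ] [ 0.6663 -0.0901  0.27  ] tumbler rim [ 0.444  -0.0449  0.116 ] bowl [ 0.6416 -0.302   0.06  ]
flue [0.6248 0.3418 0.275 ] loop tool top [ 0.4975 -0.3021  0.195 ]
[[-0.9014  0.433  -0.0005]
 [ 0.433   0.9014 -0.0014]
 [-0.0001 -0.0015 -1.    ]]
```

```bash
python3 -m handwheel '[{"dp":[0,0,-0.06],"delta_rot":[0,0,0]},{"dp":[-0.05,-0.04,-0.12],"delta_rot":[0,0,0.15]},{"dp":[-0.346,-0.287,-0.17],"delta_rot":[0,0,0.75]},{"dp":[-0.346,-0.287,-0.17],"delta_rot":[0,0,0.75]},{"dp":[-0.346,-0.287,-0.17],"delta_rot":[0,0,0.75]},{"dp":[-0.346,-0.287,-0.17],"delta_rot":[0,0,0.75]},{"dp":[-0.346,-0.287,-0.17],"delta_rot":[0,0,0.75]},{"dp":[-0.346,-0.287,-0.17],"delta_rot":[0,0,0.75]},{"dp":[-0.346,-0.287,-0.17],"delta_rot":[0,0,0.75]}]'
cat >> h.py <<'E'
def go(pos,Rt):
    from bench import status
    o=status.get_obs();R0=R.from_rotvec(o["orientation"])
    print("dp",(R0.inv().apply(np.asarray(pos)-o["tcp_pos"])).round(4),"rot",(R0.inv()*R.from_matrix(Rt)).as_rotvec().round(4),"t",o["clock"],"F",np.round(o["contact_force"],1),"w",o["grip_width"])
def down(yaw): # tool y at world yaw, z down
    y=np.array([np.cos(yaw),np.sin(yaw),0]);z=np.array([0,0,-1.]);return np.c_[np.cross(y,z),y,z]
E
python3 - <<'E'
from h import *
go([.512,-.25,.30],down(np.radians(-26)))
E
```

```text
clock: 1.27
tcp_pos: [0.4811, 0.1961, 0.402]
orientation: [1.776, 2.59, 0.001]
contact_force: [0.1, 0.9, 0.2]
grip_width: 0.0857
gripper_force: 0.0
dp [-0.4273 -0.132   0.102 ] rot [ 9.000e-04 -2.000e-04  8.224e-01] t 1.275 F [0.1 0.9 0.2] w 0.08569310021704828
```

```bash
python3 -m handwheel '[{"dp":[-0.427,-0.132,0.05],"delta_rot":[0,0,0.82]},{"dp":[-0.427,-0.132,0.05],"delta_rot":[0,0,0.82]},{"dp":[-0.427,-0.132,0.05],"delta_rot":[0,0,0.82]},{"dp":[-0.427,-0.132,0.05],"delta_rot":[0,0,0.82]},{"dp":[-0.427,-0.132,0.05],"delta_rot":[0,0,0.82]},{"dp":[-0.427,-0.132,0.05],"delta_rot":[0,0,0.82]},{"dp":[-0.427,-0.132,0.05],"delta_rot":[0,0,0.82]},{"dp":[-0.427,-0.132,0.1],"delta_rot":[0,0,0.82]},{"dp":[-0.427,-0.132,0.1],"delta_rot":[0,0,0.82]},{"dp":[-0.427,-0.132,0.1],"delta_rot":[0,0,0.82]}]'
python3 - <<'E'
from h import *
from bench import status,vision
import pickle
f=vision.grab_frame("wrist");pickle.dump(f,open("w1.pkl","wb"))
p=proj(f,[.512,-.25,.168]);print("pred px",p)
x,y=p.round().astype(int);x0=int(np.clip(x-75,0,410));y0=int(np.clip(y-75,0,270));print(x0,y0)
cv2.imwrite("pics/w1.png",cv2.resize(f["img"][y0:y0+150,x0:x0+150],None,fx=4,fy=4,interpolation=cv2.INTER_CUBIC))
E
```

```text
clock: 2.52
tcp_pos: [0.5132, -0.245, 0.3024]
orientation: [2.657, 1.675, 0.001]
contact_force: [0.5, 0.1, 0.6]
grip_width: 0.0852
gripper_force: 0.0
pred px [282.31942661 202.81810823]
207 128
```

View pics/w1.png

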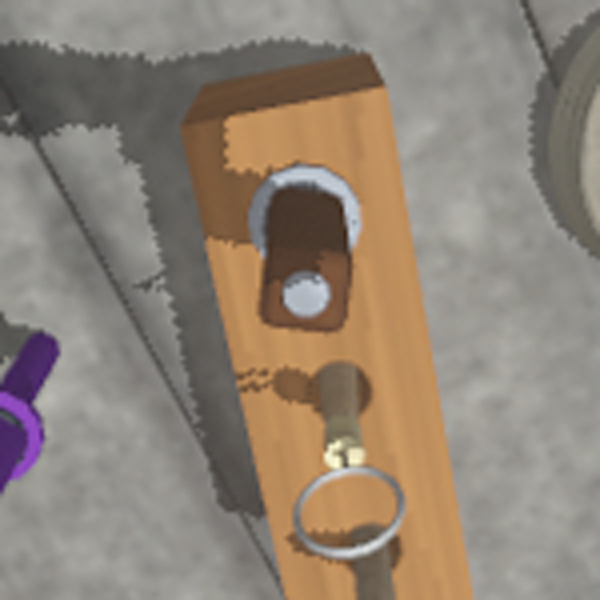

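The close-up shows the pin's steel cap at full-image pixel (283,201), with the handle flats nearly aligned to the image axes. The loop ring is about 200 px (crop) below it.

```bash
python3 - <<'E'
from h import *
import pickle
f=pickle.load(open("w1.pkl","rb"));np.set_printoptions(precision=4,suppress=True)
g=lambda x,y:onz(f,(207+x/4-.4,128+y/4-.4),.168)
q=[g(*p) for p in[(265,248),(351,256),(345,328),(260,320)]]
for i in range(4):
    d=q[(i+1)%4]-q[i];print(np.degrees(np.arctan2(d[1],d[0])),np.linalg.norm(d))
print("cap",g(306,294),np.mean(q,0),"ring",onz(f,(207+348/4,128+470/4),.195),onz(f,(207+348/4,128+556/4),.18),onz(f,(207+300/4,128+510/4),.185),onz(f,(207+400/4,128+510/4),.185))
c=g(306,294)
for y in(-30,-32,-34):go([c[0],c[1],.121],down(np.radians(y)))
E
```

```text
-31.03665865081821 0.020638849600076427
-119.35555682841584 0.01825017426812275
148.7834542386756 0.020812262041934447
60.104528490352976 0.01818058273939765
cap [ 0.5134 -0.2488  0.168 ] [ 0.5139 -0.2474  0.168 ] ring [ 0.5076 -0.2839  0.195 ] [ 0.4952 -0.3122  0.18  ] [ 0.4911 -0.2931  0.185 ] [ 0.5128 -0.3035  0.185 ]
dp [-0.0037  0.0011  0.1819] rot [ 0.0019 -0.001   0.0785] t 2.575 F [-0.6  0.2 -0.5] w 0.08582981272543552
dp [-0.0037  0.0011  0.1819] rot [ 0.0019 -0.001   0.1134] t 2.575 F [-0.6  0.2 -0.5] w 0.08582981272543552
dp [-0.0037  0.0011  0.1819] rot [ 0.0019 -0.0011  0.1483] t 2.575 F [-0.6  0.2 -0.5] w 0.08582981272543552
```

```bash
python3 -m handwheel '[{"dp":[-0.0035,0.001,0.06],"delta_rot":[0.002,-0.001,0.087]},{"dp":[-0.0035,0.001,0.11],"delta_rot":[0.002,-0.001,0.087]},{"dp":[-0.0035,0.001,0.14],"delta_rot":[0.002,-0.001,0.087]},{"dp":[-0.0035,0.001,0.165],"delta_rot":[0.002,-0.001,0.087]},{"dp":[-0.0035,0.001,0.178],"delta_rot":[0.002,-0.001,0.087]},{"dp":[-0.0035,0.001,0.178],"delta_rot":[0.002,-0.001,0.087]},{"dp":[-0.0035,0.001,0.178],"delta_rot":[0.002,-0.001,0.087]}]' 0.75 100
python3 -m handwheel '[{"dp":[0,0,0],"delta_rot":[0,0,0]},{"dp":[0,0,0],"delta_rot":[0,0,0]},{"dp":[0,0,0],"delta_rot":[0,0,0]},{"dp":[0,0,0],"delta_rot":[0,0,0]},{"dp":[0,0,0],"delta_rot":[0,0,0]},{"dp":[0,0,0],"delta_rot":[0,0,0]}]' 0 100
```

```text
clock: 3.45
tcp_pos: [0.513, -0.2496, 0.1247]
orientation: [2.728, 1.557, -0.0]
contact_force: [0.2, -0.7, 0.4]
grip_width: 0.0639
gripper_force: 0.0
clock: 4.2
tcp_pos: [0.5124, -0.2496, 0.1239]
orientation: [-2.728, -1.556, 0.002]
contact_force: [-0.9, 0.7, 5.3]
grip_width: 0.0205
gripper_force: 97.7
```

```bash
python3 -m handwheel '[{"dp":[0,0,-0.03],"delta_rot":[0,0,0]},{"dp":[0,0,-0.07],"delta_rot":[0,0,0]},{"dp":[0,0,-0.12],"delta_rot":[0,0,0]},{"dp":[0,0,-0.17],"delta_rot":[0,0,0]},{"dp":[0,0,-0.22],"delta_rot":[0,0,0]},{"dp":[0,0,-0.27],"delta_rot":[0,0,0]},{"dp":[0,0,-0.276],"delta_rot":[0,0,0]}]'
cat >> h.py <<'E'
PSI=np.radians(10.4)
def frame(psi=PSI):
    ux=np.array([np.cos(psi),np.sin(psi),0]);s,c=np.sin(np.radians(32)),np.cos(np.radians(32))
    n=np.array([s*np.sin(psi),-s*np.cos(psi),c]);return np.c_[ux,np.cross(n,ux),n]   # cover axes as columns
def toolR(psi=PSI): M=frame(psi);return np.c_[M[:,1],M[:,0],-M[:,2]]
E
python3 - <<'E'
from h import *
c=np.array([.5696,.2084,.159]);M=frame()
print(c+M@[.033,.001,.154])
go([.50,-.03,.42],down(np.radians(-10)))
go(c+M@[.033,.001,.154],toolR())
E
```

```text
clock: 5.08
tcp_pos: [0.5134, -0.2505, 0.4024]
orientation: [2.727, 1.555, 0.003]
contact_force: [0.6, 0.4, -3.0]
grip_width: 0.0209
gripper_force: 98.5
[0.6166365  0.13492437 0.29012933]
dp [ 0.1829 -0.1238 -0.0179] rot [ 3.400e-03  1.000e-04 -3.599e-01] t 5.075 F [ 0.6  0.4 -3. ] w 0.020934498360517074
dp [ 0.3842 -0.1079  0.1121] rot [ 0.2031  0.5349 -0.696 ] t 5.075 F [ 0.6  0.4 -3. ] w 0.020934498360517074
```

```bash
python3 -m handwheel '[{"dp":[0.183,-0.124,-0.018],"delta_rot":[0,0,-0.36]},{"dp":[0.183,-0.124,-0.018],"delta_rot":[0,0,-0.36]},{"dp":[0.183,-0.124,-0.018],"delta_rot":[0,0,-0.36]},{"dp":[0.183,-0.124,-0.018],"delta_rot":[0,0,-0.36]},{"dp":[0.384,-0.108,0.09],"delta_rot":[0.203,0.535,-0.696]},{"dp":[0.384,-0.108,0.09],"delta_rot":[0.203,0.535,-0.696]},{"dp":[0.384,-0.108,0.09],"delta_rot":[0.203,0.535,-0.696]},{"dp":[0.384,-0.108,0.09],"delta_rot":[0.203,0.535,-0.696]},{"dp":[0.384,-0.108,0.09],"delta_rot":[0.203,0.535,-0.696]},{"dp":[0.384,-0.108,0.11],"delta_rot":[0.203,0.535,-0.696]},{"dp":[0.384,-0.108,0.11],"delta_rot":[0.203,0.535,-0.696]}]'
python3 - <<'E'
from h import *
from bench import vision,status
import pickle
c=np.array([.5696,.2084,.159]);M=frame();go(c+M@[.033,.001,.154],toolR())
F={n:vision.grab_frame(n) for n in("wrist","scene","top")};pickle.dump((F,status.get_obs()),open("w2.pkl","wb"))
f=F["wrist"]
print(proj(f,c+M@[.065,0,0]),proj(f,c+M@[-.065,0,0]))
s=F["scene"]["img"][60:210,170:310]
cv2.imwrite("pics/w2.png",np.hstack([cv2.resize(f["img"],(560,420)),cv2.resize(s,(240,257))[:257].copy() if 0 else cv2.copyMakeBorder(cv2.resize(s,(240,257)),0,163,0,0,0)]))
E
```

```text
clock: 6.45
tcp_pos: [0.6134, 0.1354, 0.2877]
orientation: [-1.709, -2.045, -0.483]
contact_force: [-0.1, -1.0, -1.6]
grip_width: 0.0208
gripper_force: 98.9
dp [ 0.0004  0.0031 -0.0026] rot [-0.0061 -0.0017 -0.0046] t 6.45 F [-0.1 -1.  -1.6] w 0.020773584747189475
[315.82076454 192.95154902] [187.96045234 193.19807697]
```

View pics/w2.png

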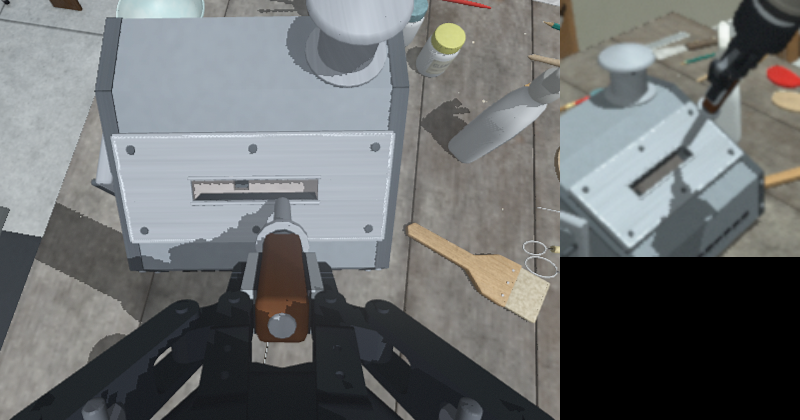

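The wrist view shows the slot from px (192,190) to (318,190). The pin tip is at about (282,200), and a dark eye is visible in the slide near (241,184). I refine the frame using the screws from three cameras.

```bash
python3 - <<'E'
from h import *
import pickle
np.set_printoptions(precision=4,suppress=True)
F0=pickle.load(open("f0.pkl","rb"));F,o=pickle.load(open("w2.pkl","rb"));T,S,W=F0["top"],F0["scene"],F["wrist"]
tp=[(177.7,139.2),(209.6,142.6),(181.3,185.4),(213.7,187.1),(184.6,233.5),(217.4,233.2)]
sp=[(246.8,124),(269.7,147.8),(216.9,146.3),(241.9,171),(184.5,170.3),None]
wp=[(375,147),(368,229),(252,148),None,(131,150),(144,231)]
P=[]
for a,b,w in zip(tp,sp,wp):
    fs=[T];ps=[dark(T,a)]
    if b:fs.append(S);ps.append(dark(S,b))
    if w:fs.append(W);ps.append(dark(W,w,6))
    X,e=tri(fs,ps);P.append(X);print(X,np.array(e),ps[-1])
P=np.array(P);c=P.mean(0)
d=P[[0,1]].mean(0)-P[[4,5]].mean(0);print("psi",np.degrees(np.arctan2(d[1],d[0])),d)
u,s,v=np.linalg.svd(P-c);print("c",c,"n",v[2],frame()[:,2])
for psi in(10.4,np.degrees(np.arctan2(d[1],d[0]))):
    M=frame(np.radians(psi))
    L=(P-c)@M;print("local",L*1000)
    print("eye",[M.T@(oo+dd*((c-.046*M[:,2]-oo)@M[:,2])/(dd@M[:,2])-c) for oo,dd in[ray(W,(241,184))]])
    for p in [(192,190),(318,190)]:
        oo,dd=ray(W,p);print("slot end",M.T@(oo+dd*((c-oo)@M[:,2])/(dd@M[:,2])-c))
Rt=R.from_rotvec(o["orientation"]).as_matrix();tip=o["tcp_pos"]+Rt[:,2]*.114;print("tip local",M.T@(tip-c),"px",proj(W,tip),"cap px",proj(W,tip-Rt[:,2]*.158), "collar", proj(W,tip-Rt[:,2]*.088))
x0,y0=180,165;cv2.imwrite("pics/w3.png",cv2.resize(W["img"][y0:y0+75,x0:x0+150],None,fx=5,fy=5,interpolation=cv2.INTER_CUBIC))
E
```

```text
[0.6798 0.2634 0.1907] [0.0052 0.0064 0.0015] [374.6546 146.8534]
[0.6961 0.1962 0.136 ] [0.0031 0.0048 0.0023] [367.8463 228.3522]
[0.5637 0.2457 0.1808] [0.0024 0.0018 0.0014] [252.3234 148.495 ]
[0.5767 0.1728 0.1355] [0.0019 0.0019] [241.8911 170.9533]
[0.4462 0.2239 0.1797] [0.0021 0.0017 0.0011] [130.3554 149.8248]
[0.4585 0.1533 0.1303] [0.0006 0.0006] [144.0671 230.3692]
psi 9.929372981335115 [0.2356 0.0412 0.0084]
c [0.5702 0.2092 0.1588] n [ 0.0705 -0.5681  0.8199] [ 0.0957 -0.5212  0.848 ]
local [[ 117.5998   45.3282    9.2796]
 [ 121.4792  -42.2319   -0.5331]
 [   0.2484   43.0823   -1.0222]
 [  -0.1012  -43.7241   -0.1737]
 [-119.3157   42.2776   -1.7895]
 [-119.9105  -44.732    -5.7611]]
eye [array([-0.018 , -0.0027, -0.046 ])]
slot end [-0.0614  0.0027  0.    ]
slot end [0.0665 0.0024 0.    ]
local [[ 117.3204   46.1464    8.7683]
 [ 121.7669  -41.3847   -1.0625]
 [  -0.0562   43.0829   -1.0226]
 [   0.2027  -43.7238   -0.1739]
 [-119.6139   41.4454   -1.2695]
 [-119.6199  -45.5663   -5.2398]]
eye [array([-0.0182, -0.0029, -0.046 ])]
slot end [-0.0615  0.0022  0.    ]
slot end [0.0664 0.003  0.    ]
tip local [0.0304 0.002  0.0397] px [282.1266 202.5776] cap px [281.808  326.4935] collar [282.0134 246.6011]
```

View pics/w3.png

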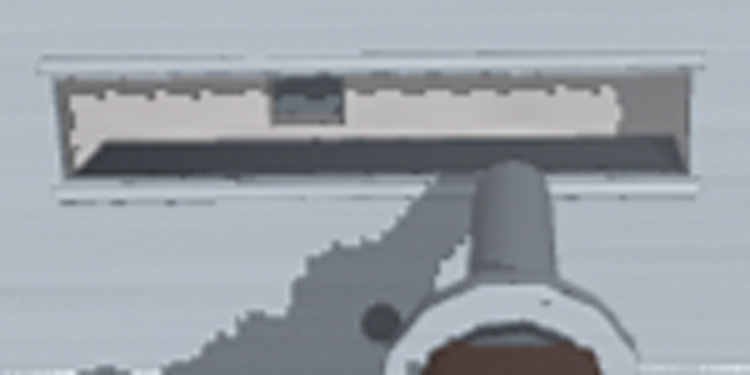

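```bash
python3 - <<'E'
from h import *
import pickle
np.set_printoptions(precision=4,suppress=True)
F,o=pickle.load(open("w2.pkl","rb"));W=F["wrist"]
px=np.array([(374.65,146.85),(367.85,228.35),(252.32,148.5),(130.36,149.82),(144.07,230.37)])
ob=np.array([(120,44,0),(120,-44,0),(0,44,0),(-120,44,0),(-120,-44,0)])/1000.
fl=210/np.tan(np.radians(W["fovy"]/2));K=np.array([[fl,0,W["cx"]],[0,fl,W["cy"]],[0,0,1]])
ok,rv,tv=cv2.solvePnP(ob,px,K,None,flags=cv2.SOLVEPNP_SQPNP);print((cv2.projectPoints(ob,rv,tv,K,None)[0][:,0]-px))
B=W["world_from_camera"][:3,:3]@np.diag([1,-1,-1])@cv2.Rodrigues(rv)[0]
c=W["world_from_camera"][:3,3]+W["world_from_camera"][:3,:3]@(tv[:,0]*[1,-1,-1])
print("c",c);print(B);print(frame());print("err rot deg",np.degrees(R.from_matrix(frame().T@B).as_rotvec()))
Rt=R.from_rotvec(o["orientation"]).as_matrix();print("tool->cover rot deg",np.degrees(R.from_matrix(toolR().T@Rt).as_rotvec()),np.degrees(np.arccos(-Rt[:,2]@B[:,2])))
tip=o["tcp_pos"]+Rt[:,2]*.114
for M in(B,frame()):
  print("tip local",M.T@(tip-c))
  for p,z in(((241,184),-.046),((180+307/5,165+102/5),-.046),((180+52/5,165+125/5),0),((180+694/5,165+125/5),0)):
    oo,dd=ray(W,p);print(p,M.T@(oo+dd*((c+z*M[:,2]-oo)@M[:,2])/(dd@M[:,2])-c))
E
```

```text
[[ 0.2305 -0.2548]
 [-0.7196  0.5219]
 [ 0.0348 -0.5866]
 [-0.3415 -0.5905]
 [ 0.7882  0.7779]]
c [0.571  0.212  0.1556]
[[ 0.9818 -0.1575  0.1058]
 [ 0.1897  0.8198 -0.5402]
 [-0.0017  0.5505  0.8348]]
[[ 0.9836 -0.1531  0.0957]
 [ 0.1805  0.8341 -0.5212]
 [ 0.      0.5299  0.848 ]]
err rot deg [1.4009 0.3698 0.4003]
tool->cover rot deg [0.1667 0.1311 0.1118] 1.2852375777194243
tip local [0.0286 0.0022 0.0441]
(241, 184) [-0.0197 -0.0052 -0.046 ]
(241.4, 185.4) [-0.0193 -0.0069 -0.046 ]
(190.4, 190.0) [-0.0656  0.0017 -0.    ]
(318.8, 190.0) [ 0.0665  0.0003 -0.    ]
tip local [0.0289 0.0014 0.0439]
(241, 184) [-0.02   -0.0042 -0.046 ]
(241.4, 185.4) [-0.0196 -0.0059 -0.046 ]
(190.4, 190.0) [-0.0657  0.0011 -0.    ]
(318.8, 190.0) [ 0.0664  0.0009 -0.    ]
```

```bash
python3 -m handwheel '[{"dp":[-0.002,-0.012,0],"delta_rot":[0,0,0]},{"dp":[-0.002,-0.024,0],"delta_rot":[0,0,0]},{"dp":[-0.002,-0.024,0.01],"delta_rot":[0,0,0]},{"dp":[-0.002,-0.024,0.025],"delta_rot":[0,0,0]},{"dp":[-0.002,-0.024,0.035],"delta_rot":[0,0,0]},{"dp":[-0.002,-0.024,0.043],"delta_rot":[0,0,0]},{"dp":[-0.002,-0.024,0.05],"delta_rot":[0,0,0]},{"dp":[-0.002,-0.024,0.057],"delta_rot":[0,0,0]},{"dp":[-0.002,-0.024,0.057],"delta_rot":[0,0,0]}]'
cat >> h.py <<'E'
C=np.array([.571,.212,.1556])
def loc():
    from bench import status
    o=status.get_obs();Rt=R.from_rotvec(o["orientation"]).as_matrix();M=frame()
    print("tip local mm",(1000*M.T@(o["tcp_pos"]+.114*Rt[:,2]-C)).round(1),"F cover",(M.T@o["contact_force"]).round(1),"m",(M.T@o["moment"]).round(2),"rot",np.degrees(R.from_matrix(toolR().T@Rt).as_rotvec()).round(1),"t",round(o["clock"],2),"w",round(o["grip_width"],4))
E
python3 -c "
from h import *;loc()"
```

```text
clock: 7.72
tcp_pos: [0.5855, 0.1602, 0.2394]
orientation: [-1.707, -2.047, -0.485]
contact_force: [-0.7, 0.1, -0.8]
grip_width: 0.021
gripper_force: 99.0
tip local mm [  4.3  -0.7 -14.6] F cover [-0.6 -0.2 -0.8] m [-0.8   0.05 -0.02] rot [0.3 0.1 0.1] t 7.72 w 0.021
```

```bash
L='from h import *;loc()'; python3 -m handwheel '[{"dp":[0,0,0.01],"delta_rot":[0,0,0]},{"dp":[0,0,0.018],"delta_rot":[0,0,0]},{"dp":[0,0,0.024],"delta_rot":[0,0,0]},{"dp":[0,0,0.024],"delta_rot":[0,0,0]}]' >/dev/null; python3 -c "$L"
python3 -m handwheel '[{"dp":[0,0,0.002],"delta_rot":[0,0,0]},{"dp":[0,0,0.002],"delta_rot":[0,0,0]}]' >/dev/null; python3 -c "$L"
python3 -m handwheel '[{"dp":[0,0,0.002],"delta_rot":[0,0,0]},{"dp":[0,0,0.002],"delta_rot":[0,0,0]}]'>/dev/null; python3 -c "$L"
python3 -m handwheel '[{"dp":[0,0,0.001],"delta_rot":[0,0,0]},{"dp":[0,0,0.001],"delta_rot":[0,0,0]}]'>/dev/null; python3 -c "$L"
```

```text
tip local mm [  4.   -0.6 -38.7] F cover [-0.7 -1.2 -1.6] m [-0.81 -0.01 -0.01] rot [0.3 0.1 0.1] t 8.22 w 0.0209
tip local mm [  4.6  -0.7 -39.9] F cover [-0.5 -0.4 -1.9] m [-0.85  0.01  0.02] rot [0.2 0.1 0.1] t 8.47 w 0.0215
tip local mm [  4.4  -0.7 -42.1] F cover [-0.  -1.4 -0.7] m [-0.79 -0.09  0.01] rot [0.3 0.1 0.1] t 8.72 w 0.0205
tip local mm [  4.4  -0.7 -43. ] F cover [-0.5 -0.7 -2. ] m [-0.83  0.   -0.02] rot [0.3 0.1 0.1] t 8.97 w 0.0212
```

```bash
L='from h import *;loc()'; 
python3 -m handwheel '[{"dp":[0,0,0.0015],"delta_rot":[0,0,0]},{"dp":[0,0,0.0015],"delta_rot":[0,0,0]}]'>/dev/null; python3 -c "$L"
python3 -m handwheel '[{"dp":[0,0,0.0015],"delta_rot":[0,0,0]},{"dp":[0,0,0.0015],"delta_rot":[0,0,0]}]'>/dev/null; python3 -c "$L"
python3 -m handwheel '[{"dp":[0,0,0.0015],"delta_rot":[0,0,0]},{"dp":[0,0,0.0015],"delta_rot":[0,0,0]}]'>/dev/null; python3 -c "$L"
```

```text
tip local mm [  4.4  -0.7 -44.6] F cover [-0.2 -0.3 -1.4] m [-0.82 -0.   -0.01] rot [0.3 0.1 0.1] t 9.22 w 0.0209
tip local mm [  4.8  -0.9 -44.9] F cover [-2.  -0.4  6. ] m [-0.59  0.68  0.05] rot [0.2 0.1 0.1] t 9.47 w 0.0209
tip local mm [  5.   -1.1 -45. ] F cover [-3.8 -0.4 13.7] m [-0.31  1.42 -0.01] rot [0.1 0.1 0.1] t 9.72 w 0.021
```

```bash
L='from h import *;loc()'; 
python3 -m handwheel '[{"dp":[0,0,-0.002],"delta_rot":[0,0,0]},{"dp":[0,-0.002,-0.0018],"delta_rot":[0,0,0]},{"dp":[0,-0.004,-0.0018],"delta_rot":[0,0,0]},{"dp":[0,-0.006,-0.0018],"delta_rot":[0,0,0]},{"dp":[0,-0.008,-0.0018],"delta_rot":[0,0,0]},{"dp":[0,-0.01,-0.0018],"delta_rot":[0,0,0]}]'>/dev/null; python3 -c "$L"
for i in 1 2 3 4; do
python3 -m handwheel '[{"dp":[0,-0.0015,0],"delta_rot":[0,0,0]},{"dp":[0,-0.003,0],"delta_rot":[0,0,0]}]'>/dev/null; python3 -c "$L"; done
```

```text
tip local mm [ -4.3  -1.  -44.9] F cover [ 4.2 -0.6  5.4] m [-0.82 -1.37  0.01] rot [0.1 0.1 0.1] t 10.47 w 0.0208
tip local mm [ -7.2  -1.  -44.8] F cover [ 3.6 -0.9  5.1] m [-0.76 -1.34  0.04] rot [0.1 0.1 0.1] t 10.72 w 0.0211
tip local mm [-10.3  -1.  -44.8] F cover [ 3.7 -1.1  5.7] m [-0.8  -1.33 -0.05] rot [0.1 0.1 0.1] t 10.97 w 0.0212
tip local mm [-13.4  -1.  -44.9] F cover [ 4.2 -1.4  5. ] m [-0.84 -1.25  0.01] rot [0.1 0.1 0.1] t 11.22 w 0.0208
tip local mm [-17.3  -0.8 -45.4] F cover [ 2.1 -1.9  2.6] m [-0.84 -0.75 -0.01] rot [0.2 0.1 0.1] t 11.47 w 0.0208
```

```bash
L='from h import *;loc()'; 
python3 -m handwheel '[{"dp":[0,-0.001,0],"delta_rot":[0,0,0]},{"dp":[0,-0.0015,0],"delta_rot":[0,0,0]}]'>/dev/null; python3 -c "$L"
python3 -m handwheel '[{"dp":[0,0,0.0015],"delta_rot":[0,0,0]},{"dp":[0,0,0.0025],"delta_rot":[0,0,0]}]'>/dev/null; python3 -c "$L"
python3 -m handwheel '[{"dp":[0,0,0.001],"delta_rot":[0,0,0]},{"dp":[0,0,0.002],"delta_rot":[0,0,0]}]'>/dev/null; python3 -c "$L"
```

```text
tip local mm [-21.3  -0.2 -47.1] F cover [ 0.1 -0.4 -1.5] m [-0.8  -0.02 -0.  ] rot [0.5 0.2 0.1] t 11.72 w 0.0208
tip local mm [-19.5  -0.5 -48.6] F cover [-0.2 -0.6 -0.6] m [-0.73  0.1  -0.01] rot [0.3 0.1 0.1] t 11.97 w 0.0211
tip local mm [-19.5  -0.7 -50.2] F cover [-1.5 -0.7 -0.9] m [-0.81  0.41 -0.03] rot [0.3 0.1 0.1] t 12.22 w 0.0206
```

```bash
L='from h import *;loc()'; 
python3 -m handwheel '[{"dp":[0,0,0.003],"delta_rot":[0,0,0]},{"dp":[0,0,0.006],"delta_rot":[0,0,0]},{"dp":[0,0,0.0075],"delta_rot":[0,0,0]},{"dp":[0,0,0.0075],"delta_rot":[0,0,0]}]'>/dev/null; python3 -c "$L"
python3 -m handwheel '[{"dp":[0,0.003,0],"delta_rot":[0,0,0]},{"dp":[0,0.006,0],"delta_rot":[0,0,0]},{"dp":[0,0.009,0],"delta_rot":[0,0,0]},{"dp":[0,0.012,0],"delta_rot":[0,0,0]},{"dp":[0,0.015,0],"delta_rot":[0,0,0]},{"dp":[0,0.018,0],"delta_rot":[0,0,0]}]'>/dev/null; python3 -c "$L"
```

```text
tip local mm [-19.6  -0.6 -58. ] F cover [-2.5 -0.9 -2. ] m [-0.83  0.84  0.01] rot [0.3 0.1 0.1] t 12.72 w 0.0205
tip local mm [ -4.3  -0.7 -58.1] F cover [-9.  -1.4  2.2] m [-0.69  3.04  0.02] rot [0.6 0.2 0.2] t 13.47 w 0.0208
```

```bash
L='from h import *;loc()'; 
python3 -m handwheel '[{"dp":[0,0.004,0],"delta_rot":[0,0,0]},{"dp":[0,0.008,0],"delta_rot":[0,0,0]},{"dp":[0,0.012,0],"delta_rot":[0,0,0]},{"dp":[0,0.016,0],"delta_rot":[0,0,0]},{"dp":[0,0.02,0],"delta_rot":[0,0,0]},{"dp":[0,0.024,0],"delta_rot":[0,0,0]},{"dp":[0,0.028,0],"delta_rot":[0,0,0]},{"dp":[0,0.032,0],"delta_rot":[0,0,0]},{"dp":[0,0.036,0],"delta_rot":[0,0,0]},{"dp":[0,0.04,0],"delta_rot":[0,0,0]}]'>/dev/null; python3 -c "$L"
python3 -m handwheel '[{"dp":[0,0.002,0],"delta_rot":[0,0,0]},{"dp":[0,0.004,0],"delta_rot":[0,0,0]},{"dp":[0,0.006,0],"delta_rot":[0,0,0]}]'>/dev/null; python3 -c "$L"
python3 -m handwheel '[{"dp":[0,0.001,0],"delta_rot":[0,0,0]},{"dp":[0,0.002,0],"delta_rot":[0,0,0]}]'>/dev/null; python3 -c "$L"
```

```text
tip local mm [ 35.9  -0.5 -58.3] F cover [-8.6 -0.4  2.5] m [-0.54  2.98  0.02] rot [0.6 0.2 0.2] t 14.72 w 0.0209
tip local mm [ 41.9  -0.5 -58.3] F cover [-9.9  0.2  3.5] m [-0.48  2.96 -0.02] rot [0.6 0.2 0.2] t 15.1 w 0.021
tip local mm [ 43.9  -0.4 -58.3] F cover [-9.9  0.3  3.6] m [-0.48  3.    0.04] rot [0.6 0.2 0.2] t 15.35 w 0.0208
```

```bash
L='from h import *;loc()'; 
for i in 1 2 3 4; do python3 -m handwheel '[{"dp":[0,0.0008,0],"delta_rot":[0,0,0]},{"dp":[0,0.0015,0],"delta_rot":[0,0,0]}]'>/dev/null; python3 -c "$L";done
```

```text
tip local mm [ 45.3  -0.5 -58.3] F cover [-10.3  -0.7   2.7] m [-0.49  2.94  0.02] rot [0.6 0.2 0.2] t 15.6 w 0.0209
tip local mm [ 46.5  -0.5 -58.3] F cover [-11.4   0.6   3.5] m [-0.41  3.43  0.  ] rot [0.6 0.2 0.2] t 15.85 w 0.0208
tip local mm [ 46.8  -0.5 -58.3] F cover [-13.2   0.2   6.8] m [-0.34  4.33  0.09] rot [0.7 0.2 0.2] t 16.1 w 0.0207
tip local mm [ 47.1  -0.6 -58.3] F cover [-16.2  -0.3   8. ] m [-0.23  5.2   0.05] rot [0.9 0.3 0.2] t 16.35 w 0.0211
```

```bash
L='from h import *;loc()'; 
python3 -m handwheel '[{"dp":[0,-0.002,0],"delta_rot":[0,0,0]},{"dp":[0,-0.004,0],"delta_rot":[0,0,0]},{"dp":[0,-0.004,0],"delta_rot":[0,0,0]}]'>/dev/null; python3 -c "$L"
python3 -m handwheel '[{"dp":[0,0,0.0015],"delta_rot":[0,0,0]},{"dp":[0,0,0.003],"delta_rot":[0,0,0]}]'>/dev/null; python3 -c "$L"
```

```text
tip local mm [ 46.3  -0.4 -58.3] F cover [-7.9 -1.2  2. ] m [-0.52  2.55  0.01] rot [0.5 0.2 0.2] t 16.73 w 0.021
tip local mm [ 46.3  -0.9 -61. ] F cover [-8.6 -0.1  3.3] m [-0.64  2.74 -0.04] rot [0.5 0.2 0.2] t 16.98 w 0.0207
```

```bash
L='from h import *;loc()'; 
python3 -m handwheel '[{"dp":[0,-0.0015,0],"delta_rot":[0,0,0]},{"dp":[0,-0.0015,0.002],"delta_rot":[0,0,0]},{"dp":[0,-0.0015,0.004],"delta_rot":[0,0,0]}]'>/dev/null; python3 -c "$L"
python3 -m handwheel '[{"dp":[0,-0.0005,0.002],"delta_rot":[0,0,0]},{"dp":[0,-0.0005,0.005],"delta_rot":[0,0,0]},{"dp":[0,-0.0005,0.008],"delta_rot":[0,0,0]}]'>/dev/null; python3 -c "$L"
```

```text
tip local mm [ 46.   -1.  -64.8] F cover [-5.6 -0.6  2.5] m [-0.79  1.96  0.  ] rot [0.4 0.2 0.2] t 17.35 w 0.0212
tip local mm [ 45.8  -1.  -72.8] F cover [-4.9 -0.8  2.3] m [-0.76  1.7   0.  ] rot [0.4 0.1 0.2] t 17.73 w 0.0211
```

```bash
L='from h import *;loc()'; 
python3 -m handwheel '[{"dp":[0,-0.0005,0.003],"delta_rot":[0,0,0]},{"dp":[0,-0.0005,0.006],"delta_rot":[0,0,0]},{"dp":[0,-0.0005,0.007],"delta_rot":[0,0,0]}]'>/dev/null; python3 -c "$L"
for i in 1 2 3; do python3 -m handwheel '[{"dp":[0,0,0.0008],"delta_rot":[0,0,0]},{"dp":[0,0,0.0015],"delta_rot":[0,0,0]}]'>/dev/null; python3 -c "$L";done
```

```text
tip local mm [ 45.8  -0.8 -80. ] F cover [-4.5 -1.8  2.2] m [-0.83  1.64  0.  ] rot [0.3 0.1 0.1] t 18.1 w 0.021
tip local mm [ 45.8  -0.9 -80.9] F cover [-7.1  0.1  6.6] m [-0.65  1.99 -0.03] rot [0.3 0.1 0.1] t 18.35 w 0.0208
tip local mm [ 45.9  -0.9 -81. ] F cover [-10.7   1.9  13.6] m [-0.34  2.8  -0.04] rot [0.3 0.2 0.1] t 18.6 w 0.0211
tip local mm [ 46.   -0.8 -81. ] F cover [-12.2   3.1  20.6] m [-0.11  3.55 -0.07] rot [0.2 0.2 0.1] t 18.85 w 0.0206
```

```bash
L='from h import *;loc()'; 
python3 -m handwheel '[{"dp":[0,-0.001,-0.003],"delta_rot":[0,0,0]},{"dp":[0,-0.001,-0.003],"delta_rot":[0,0,0]}]'>/dev/null; python3 -c "$L"
python3 -m handwheel '[{"dp":[0,0,0],"delta_rot":[0,0,0]},{"dp":[0,0,0],"delta_rot":[0,0,0]},{"dp":[0,0,0],"delta_rot":[0,0,0]},{"dp":[0,0,0],"delta_rot":[0,0,0]},{"dp":[0,0,-0.02],"delta_rot":[0,0,0]},{"dp":[0,0,-0.05],"delta_rot":[0,0,0]},{"dp":[0,0,-0.09],"delta_rot":[0,0,0]},{"dp":[0,0,-0.13],"delta_rot":[0,0,0]},{"dp":[0,0,-0.13],"delta_rot":[0,0,0]}]' 0.7; python3 -c "$L"
python3 - <<'E'
from h import *
from bench import vision
w=vision.grab_frame("wrist");s=vision.grab_frame("scene")
M=frame();print(proj(w,C+M@[.045,0,.076]),proj(w,C+M@[.045,0,.003]))
cv2.imwrite("pics/end.png",np.hstack([cv2.resize(w["img"],(400,300)),cv2.resize(s["img"][50:260,130:410],(400,300))]))
E
```

```text
tip local mm [ 45.6  -0.7 -81. ] F cover [-4.3  0.1  3.7] m [-0.76  1.33 -0.03] rot [0.2 0.1 0.1] t 19.1 w 0.0211
clock: 20.23
tcp_pos: [0.6348, 0.1306, 0.2972]
orientation: [-1.714, -2.049, -0.494]
contact_force: [0.5, -0.8, -1.0]
grip_width: 0.0598
gripper_force: 0.0
tip local mm [48.5 -2.6 54.6] F cover [ 0.4 -1.2 -0.4] m [-0.57  0.01 -0.02] rot [-0.2  0.   0.2] t 20.23 w 0.0598
[275.96525248 208.52583546] [276.86112936 186.16662553]
```

View pics/end.png

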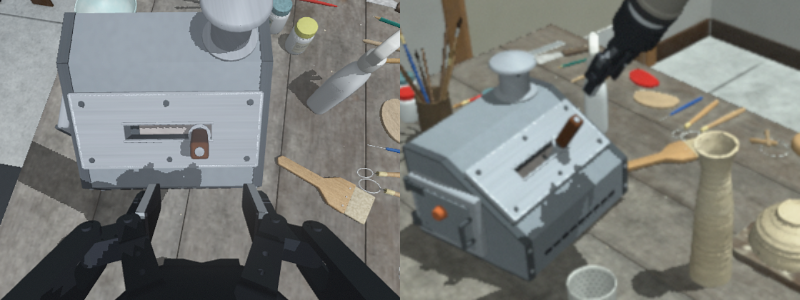

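The closing view shows the pin standing at the flue end of the slot with its collar on the cover. Its cap is at about (279,211) against a predicted (276,209). The gripper is clear and the vase is undisturbed.

```bash
python3 -c "
from bench import r
print(r.hand_in())"
```

```text
the job is handed in; nothing more can be done
None
```

The damper is shut and pinned: the slide is drawn to its stop at the flue end, the pin is fully home with its collar on the cover, the vase and bowl were left alone, and I handed the job in at about 20 s.

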